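# Set the multimeter for a continuity check by fingertip

## Task

Get the multimeter ready for a continuity check: with a fingertip, push its rotary selector round clockwise from wherever it was left to the beeper position (the fifth click clockwise from OFF, marked by a dot with arcs), then press the round function key above the selector fully in and let it spring back. Do not pinch the selector between the fingers, leave the meter lying where it is, and leave the other things on the bench alone.

Things in the scene. Friction and masses are not known exactly. Their poses are not given: they have to be found in the camera images.
- meter: Dark grey multimeter, loose, about 0.6 kg, lying face up: 190 mm (its x) by 94 mm (its y) by 40 mm high. Origin at the centre of its underside; +x to its display end, +y to the left seen from its socket end, z up. The flat face is 40 mm up. Selector axis (vertical) at x -30, y 0 mm; function key at x +23.5, y +24 mm. The display stands under 2 mm proud; the two flat oblong keys do not move.
- selector_grip (a point): On the selector's axis at mid height of its bar, 52 mm above the meter's underside. x points along the bar to the pointed nose, z up; it turns with the selector. The selector is a disc 54 mm across, 5 mm high on the face, carrying an upright bar 50 mm long (25 mm each way), 12 mm wide, 14 mm high, its top 19 mm above the face. A white line on top marks the nose end.
- selector_nose (a point): Tip of the bar's pointed nose, 25 mm from the axis, at the middle height of the bar: shows where the selector points.
- selector (a joint): Selector angle, rad, clockwise from above. Ten clicks 30 deg (0.524) apart: 0 = OFF (end stop, ring with a stroke, nose 135 deg left of the meter's +x), 4.71 = other stop. Beeper = fifth after OFF: 2.618, nose 15 deg right of +x, dot with three arcs. Starts in OFF or one of the next three. A ball detent draws it to the nearest click; about 0.025 N m (1.3 N near the bar's end) moves it on.
- func_key (a joint): Travel of the function key, m: 0 out, 0.004 fully in. Spring return; about 1.4 N starts it and 4 N holds it fully in.
- func_key_top (a point): Centre of the top of the function key, a round grey key 16 mm across that stands 5 mm proud of the face (45 mm above the underside when out); it goes straight down.
- screwdriver: Small screwdriver, 170 mm long, lying beside the meter; origin under its middle, x towards the tip.
- screw_dish: Round steel dish 90 mm across, 22 mm high, holding a few screws; origin at the centre of its underside.
- drive: Flat aluminium disk drive 100 x 70 x 8 mm; origin at the centre of its underside.
- tape_roll: Roll of tape lying flat, 72 mm across, 24 mm high; origin at the centre of its underside.
- mouse: Black computer mouse 98 x 58 x 34 mm; origin at the centre of its underside.
- battery_pack: Black laptop battery pack 58 x 200 x 16 mm; origin at the centre of its underside.
- cleaner: White cleaner bottle, 52 mm across, 150 mm high, standing; origin at the centre of its underside.
Things that resemble listed ones, but are neither listed nor needed, are in the scene too. What is meant by the meter is not pink, and is the larger of those in its own colour.

How it is judged:
On the way, in this order (a step that is already met when the one before it is completed fails the run):
1. the selector rests at the beeper position (value of joint selector between 2.468 and 2.768 rad), for 0.3 s.
2. the function key is pressed fully in (value of joint func_key above 0.003 m), for 0.05 s.
At the end, for the whole second after the job is handed in: The selector rests in the fifth click position from OFF (2.618 rad within 0.15), the function key has been pressed at least 3 mm in after that and is out again (within 1 mm), and the meter lies flat and at rest within 30 mm of where it was (all of step 1 and value of joint func_key below 0.001 m and height (world z) of meter below 0.006 m and angle between meter's own z axis and vertical below 0.05 rad and distance of meter from where it was at the start of the episode below 0.03 m and linear speed of meter below 0.02 m/s); the robot touches nothing.
It fails at once if the selector's bar is pinched: the bar stands between the two fingers, with the grasp point on it (y of the grasp point in the frame of selector_grip between -0.007 and 0.007 m and x of the grasp point in the frame of selector_grip between -0.03 and 0.03 m and z of the grasp point in the frame of selector_grip below 0.021 m).
It fails at once if the meter is lifted, tipped or shoved more than 30 mm (height (world z) of meter above 0.01 m or angle between meter's own z axis and vertical above 0.12 rad or distance of meter from where it was at the start of the episode above 0.03 m).
It fails at once if another thing on the bench is moved more than 25 mm (distance of any of screwdriver, screw_dish, drive, tape_roll, mouse, battery_pack, cleaner from where it was at the start of the episode above 0.025 m).
It also fails if it takes over 51 s, if anything falls off the work surface, if the arm or the gripper's body presses on something with over 40 N, if the wrist force passes 120 N, or if a joint passes its speed limit or range.

## Robot

A 6-joint arm with a two-finger parallel gripper is mounted at the origin on the work surface. World frame = base frame: x ahead of the robot, y to its left, z up, the work surface at z = 0. Lengths are in m, angles in rad, forces in N, time in s.
With the tool pointing down it reaches from about 0.35 to 0.85 m from the base axis. Payload 8.1 kg.
Tool frame: the origin (TCP) lies on the centre line of the jaws, within the pads' length; the fingertips stand robot.finger_overhang ahead of it and the grasp point (between the pads) lies 5 mm behind it (robot.finger_overhang is the distance from the TCP to the fingertips, in m); z points along the fingers, y is the direction in which the jaws open and shut (so a half turn about z gives the same grasp; the last joint's range is limited). The gripper opens to 93 mm and grips with 3 to 60 N. Pads are 15 mm wide; open, the fingers measure 128 mm over their backs; the gripper's body (75 mm by 188 mm) begins 65 mm behind the grasp point.
Start: joints at [1.163, 0.13, 1.488, -0, 1.523, -0.085], TCP at [0.19, 0.569, 0.233] pointing down, gripper open.
Joint ranges: [-2.96, 2.96], [-0.89, 2.26], [0.02, 2.5], [-1.34, 4.48], [0, 2.73], [-2.66, 2.66]. Speed limits (rad/s): [2.39, 2.39, 2.79, 3.14, 3.14, 3.14].

## Interface

Orientations are given as a rotation vector (axis times angle).
In Python, from plant import robot gives the robot as it stands. The module is installed in compiled form; this text tells all that it offers.
- The arm moves only by the tool carry_out, never from a script. Its argument "commands" is a list that holds one entry, the list of rows, each a list of 4 numbers: the shift along the tool's x, y, z in cm, then the turn about the tool's z in degrees. In form: [[[tx, ty, tz, roll], ...]]. A call has 1 to 20 rows; each row shifts and turns the commanded pose from where the row before left it, along the tool's axes as they then stand; what a row does not reach is not made up. A row lasts 1/12 s, in which the tool goes at most 41.7 mm and 7.16 degrees, less where a joint would pass 70% of its speed; a pose out of reach is approached as far as the arm can. A call is refused whole if a number of a shift passes 4.17 or a number of a turn 7.16, either way. A call with a gripper value outside its range is refused whole. "claw" is the finger opening in cm, from 0 to 9.3, set as the call begins (left out, the last holds). The fingers move at their own pace and stop on an object; "grip_force" is the grip in N (left out, the last holds). Time passes only in rows, so rows that do not move let the fingers close. It gives the time, the measured TCP pose, the force and the opening at its end, in the units of the state.
- robot.read_state(): the state, without advancing time (a new reading comes with each control period).
- robot.read_camera(name): name is "side" or "top" or "wrist"; returns the picture (400x640x3 uint8, red, green, blue); there is no depth.
- robot.camera_params(name): a dict with "mtx" (3x3 intrinsics, pixels), "R" (3x3) and "t" (3): a world point X has camera coordinates R X + t. Camera axes: x right, y down, z forward; pixel columns grow to the right and rows downward; lengths in m; the calibration is good to about 2 mm. The wrist camera is an equidistant fisheye: a pixel r from the principal point sees the ray r / f radians off the axis. A picture is of the moment at which its call begins: read the wrist's pose just before it. camera_params takes no time and is no camera call; for the wrist camera it gives the pose at the moment of the call.
- robot.close_job(): hands the job in, once; it reports no verdict.
The state is a dict: "t": time; "q": joint angles; "dq": joint speeds; "joint_torque": joint torques, N m; "tool_pos": TCP position; "orientation": TCP orientation; "force": force on the tool from outside, world axes, zero at the start; "wrist_torque": the same for the moment, N m; "opening": finger opening in m.
Only numpy, scipy, OpenCV 4.12 (cv2) and the standard library are available. Lean on these libraries where they do the work, as an engineer would, in place of code of your own. Each camera call takes 0.05 s, during which the arm holds its last target.

## Working session

There is one attempt and no reset: what is moved stays moved. The work goes in short steps, Python scripts to look and compute and a tool call to move; the robot and the scene stay as the last step left them, time stands still between calls to the robot, and variables do not carry over. Pictures are saved under pics/ and viewed, and the job is handed in when it is done.

Besides the shell and the picture viewer there is one more tool, called by a JSON object that holds its "api" and its "payload", one argument or row to a line. carry_out: Moves the arm, as the interface text tells. Its arguments: {"type":"object","properties":{"commands":{"type":"array","items":{"type":"array","items":{"type":"array","items":{"type":"number"}}}},"claw":{"type":"number"},"grip_force":{"type":"number"}},"required":["commands"]}

```bash
mkdir -p pics; python3 - <<'E'
from plant import robot
import cv2,numpy as np
s=robot.read_state();print(s)
print(robot.finger_overhang)
for n in ["top","side","wrist"]:
    p=robot.camera_params(n);print(n,p)
    im=robot.read_camera(n);cv2.imwrite(f"pics/{n}0.png",im[:,:,::-1])
E
```

```text
{'t': 0.0, 'q': array([ 1.16258891e+00,  1.31164471e-01,  1.48928159e+00, -6.30124511e-07,
        1.52299371e+00, -8.54482231e-02]), 'dq': array([ 0.00100572,  0.00216158, -0.00110103, -0.00052456,  0.00103587,
       -0.00142849]), 'joint_torque': array([ 1.25577313e-03, -5.59816968e+01, -4.91786599e+01,  7.69870891e-02,
        3.53394309e-02, -1.36239610e-04]), 'tool_pos': array([0.19009968, 0.56851331, 0.23158418]), 'orientation': array([-5.04718532e-01, -3.10032645e+00,  2.81334300e-03]), 'force': array([-0.31553672, -0.38214639,  0.22787189]), 'wrist_torque': array([0.01248511, 0.04005591, 0.01019658]), 'opening': 0.09285817805677433}
0.014
top {'mtx': array([[435.02199121,   0.        , 319.93584949],
       [  0.        , 435.02199121, 196.26966654],
       [  0.        ,   0.        ,   1.        ]]), 'R': array([[-0.00825691, -0.99994923, -0.0057756 ],
       [-0.9987642 ,  0.00852993, -0.0489623 ],
       [ 0.04900908,  0.00536419, -0.99878393]]), 't': array([0.0574594 , 0.51715868, 1.12932628])}
side {'mtx': array([[429.14009172,   0.        , 321.67042949],
       [  0.        , 429.14009172, 196.55615119],
       [  0.        ,   0.        ,   1.        ]]), 'R': array([[ 9.99908293e-01, -1.35398837e-02,  2.76059370e-04],
       [-6.72521317e-03, -5.14137900e-01, -8.57681171e-01],
       [ 1.17548359e-02,  8.57600660e-01, -5.14181808e-01]]), 't': array([-0.49077066,  0.06496797,  1.32222   ])}
wrist {'mtx': array([[309.70691629,   0.        , 323.83766895],
       [  0.        , 309.70691629, 203.18679783],
       [  0.        ,   0.        ,   1.        ]]), 'R': array([[ 0.31644403,  0.94860872, -0.00216062],
       [ 0.91683659, -0.30525909,  0.25734716],
       [ 0.24346221, -0.08341691, -0.9663166 ]]), 't': array([-0.5990713 , -0.02962684,  0.39035827])}
```

View pics/top0.png

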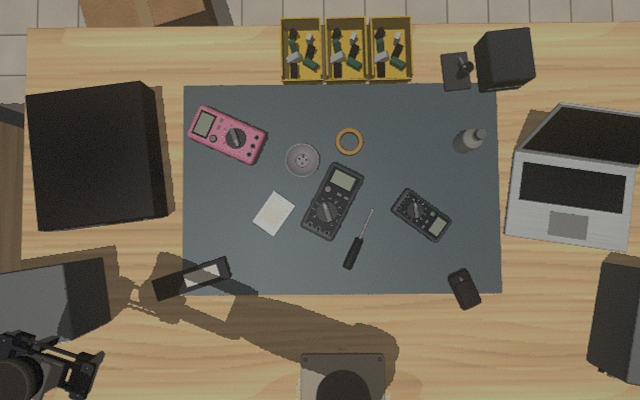

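View pics/side0.png

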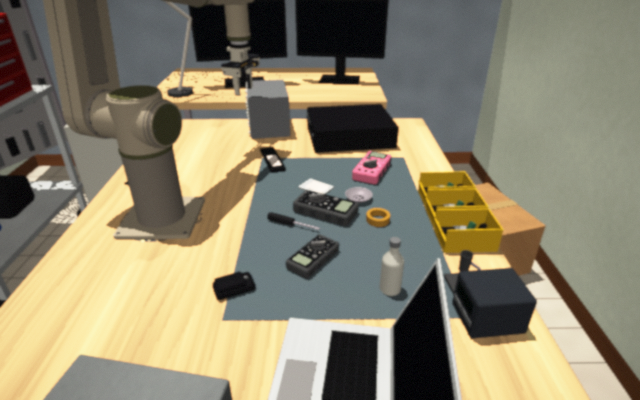

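View pics/wrist0.png

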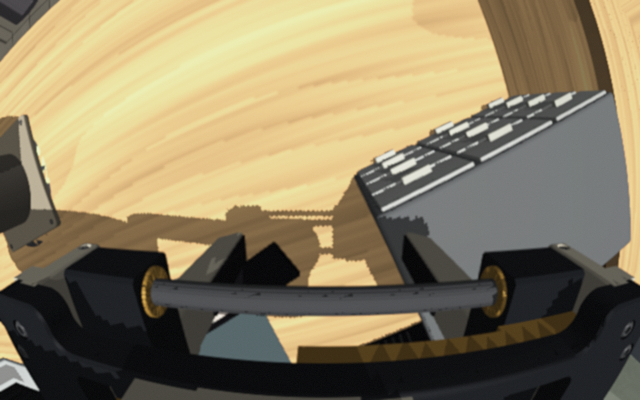

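The top view shows three multimeters: pink at (228,135), dark grey at (333,202) and a smaller dark one at (421,214). The one at (333,202) fits, because it isn't pink and is the larger dark one. I'll confirm that in a crop.

```bash
cat > h.py <<'E'
import numpy as np,cv2
from plant import robot
def cast(n,px,z,p=None):
    p=p or robot.camera_params(n)
    d=p['R'].T@np.linalg.inv(p['mtx'])@np.array([px[0],px[1],1.]); c=-p['R'].T@p['t']
    return c+d*(z-c[2])/d[2]
def proj(n,X):
    p=robot.camera_params(n); v=p['mtx']@(p['R']@np.array(X)+p['t']); return v[:2]/v[2]
E
python3 - <<'E'
import cv2,numpy as np
from h import *
im=cv2.imread("pics/top0.png")
c=im[155:247,290:382];cv2.imwrite("pics/crop0.png",cv2.resize(c,None,fx=6.5,fy=6.5,interpolation=cv2.INTER_CUBIC))
for n,b in [("big",(295,155,370,250)),("small",(385,180,460,250))]:
    x0,y0,x1,y1=b; g=im[y0:y1,x0:x1].astype(int)
    m=((g.max(2)<66)).astype(np.uint8)
    m=cv2.morphologyEx(m,cv2.MORPH_CLOSE,np.ones((9,9)))
    cs,_=cv2.findContours(m,cv2.RETR_EXTERNAL,cv2.CHAIN_APPROX_NONE)
    k=max(cs,key=cv2.contourArea)+[x0,y0]
    P=np.array([cast("top",q[0],0.03)[:2] for q in k],np.float32)
    print(n,cv2.contourArea(k),cv2.minAreaRect(k),cv2.minAreaRect(P))
E
```

```text
big 2573.5 ((331.10003662109375, 200.30001831054688), (38.9075813293457, 73.79024505615234), 26.56505012512207) ((0.5065317153930664, 0.02424073964357376), (0.10075979679822922, 0.19082807004451752), 62.816349029541016)
small 1611.5 ((420.77459716796875, 214.96658325195312), (57.793609619140625, 29.832778930664062), 36.32682418823242) ((0.4663873016834259, -0.20634858310222626), (0.14809052646160126, 0.07732908427715302), 52.8913688659668)
```

View pics/crop0.png

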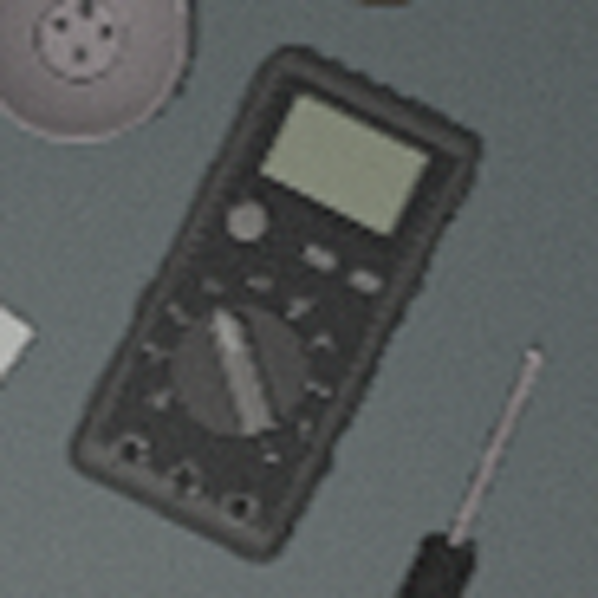

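The crop confirms it: the large dark grey meter has its round key at crop (247,221). The selector is at (240,372) with the white nose end at (220,318), about 45° left of the display direction, which would be the third click. Next I'll measure the pose.

```bash
python3 - <<'E'
import cv2,numpy as np
from h import *
im=cv2.imread("pics/top0.png")
g=im.astype(int)
def big(mask,b):
    x0,y0,x1,y1=b; m=np.zeros(mask.shape,np.uint8); m[y0:y1,x0:x1]=mask[y0:y1,x0:x1]
    cs,_=cv2.findContours(m,cv2.RETR_EXTERNAL,cv2.CHAIN_APPROX_NONE); k=max(cs,key=cv2.contourArea)
    M=np.zeros(mask.shape,np.uint8);cv2.drawContours(M,[k],-1,1,-1); ys,xs=np.nonzero(M); return k,np.array([xs.mean(),ys.mean()]),len(xs)
gray=g.mean(2)
k,c,n=big((gray>90).astype(np.uint8),(320,182,336,194)); key=cast("top",c,0.045); print("key",c,n,key)
k,c,n=big((gray>90).astype(np.uint8),(328,165,360,194)); r=cv2.minAreaRect(k.astype(np.float32)); disp=cast("top",r[0],0.0415); print("disp",r,disp)
k2,c2,n2=big((gray>80).astype(np.uint8),(315,198,336,226)); print("bar",c2,n2,cv2.minAreaRect(k2))
# crop-read selector centre
crop=lambda x,y:(290+(x+.5)/6.5-.5,155+(y+.5)/6.5-.5)
bx=np.array([[q[0][0],q[0][1]] for q in k],np.float32)
P=np.array([cast("top",q,0.0415)[:2] for q in bx],np.float32); rr=cv2.minAreaRect(P);print("disp world",rr)
from math import *
for yaw in (-25.5,-26.5,-27.5,-28.5):
    a=radians(yaw);R=np.array([[cos(a),-sin(a)],[sin(a),cos(a)]])
    o=key[:2]-R@[.0235,.024]; print(yaw,"origin",o,"sel",o+R@[-.03,0],"px",proj("top",[*(o+R@[-.03,0]),.045]),"disp in meter",R.T@(disp[:2]-o))
print("sel crop",cast("top",crop(240,372),.045))
n1=cast("top",crop(218,315),.059);n2=cast("top",crop(260,430),.059);d=n1-n2;print("bar",n1,n2,degrees(atan2(d[1],d[0])),np.hypot(*d[:2]))
E
```

```text
key [327.42307692 188.84615385] 26 [0.53485854 0.03366723 0.045     ]
disp ((342.4000244140625, 179.70001220703125), (21.913463592529297, 13.416406631469727), 26.56505012512207) [ 0.55825163 -0.00497846  0.0415    ]
bar [326.53409091 212.13636364] 88 ((326.130126953125, 211.513671875), (20.0140380859375, 5.032769680023193), 69.44395446777344)
disp world ((0.5582825541496277, -0.004956558346748352), (0.05618203431367874, 0.034517474472522736), 62.85681915283203)
-25.5 origin [0.50331552 0.02212219] sel [0.47623797 0.03503752] px [327.09447394 211.82054991] disp in meter [ 0.06125166 -0.00081005]
-26.5 origin [0.50311884 0.02267445] sel [0.47627081 0.03606038] px [326.69271659 211.81099624] disp in meter [ 0.0616789  -0.00014741]
-27.5 origin [0.50293182 0.02323006] sel [0.4763215  0.03708252] px [326.29118774 211.79442939] disp in meter [0.06209452 0.00052258]
-28.5 origin [0.50275453 0.02378885] sel [0.47639002 0.03810361] px [325.89001065 211.77085459] disp in meter [0.06249838 0.00119972]
sel crop [0.47628331 0.03655107 0.045     ]
bar [0.49823077 0.04500341 0.059     ] [0.45363227 0.02915589 0.059     ] 19.562028982236406 0.04733043016578414
```

Yaw is about -27°, the selector axis at (0.4763, 0.0366) and the key at (0.535, 0.034). The bar yaw of 19.6° matches the third click (18°), so two more clicks clockwise are needed. The display centre also falls on the meter's midline, which agrees with this pose. I'll close the fingers and go over.

{"api": "carry_out", "payload": {
  "commands": [
    [[-2.2,-2.8,0,0],[-2.2,-2.8,0,0],[-2.2,-2.8,0,0],[-2.2,-2.8,0,0],[-2.2,-2.8,0,0],[-2.36,-1.74,0,0],[-2.36,-1.74,0,0],[-2.36,-1.74,0,0],[-2.36,-1.74,0,0],[-2.36,-1.74,0,0],[-2.36,-1.74,0,0],[-2.36,-1.74,0,0],[-2.36,-1.74,0,0],[-2.36,-1.74,0,0],[-2.36,-1.74,0,0],[-2.36,-1.74,0,0],[-2.36,-1.74,0,0],[-2.36,-1.74,0,0]]
  ],
  "claw": 0,
  "grip_force": 10
}}

```text
t: 1.65
tool_pos: [0.4699, 0.0881, 0.2324]
orientation: [-0.505, -3.101, 0.0]
force: [0.5, 0.6, -0.8]
opening: 0.0001
```

{"api": "carry_out", "payload": {
  "commands": [
    [[0,0,0,6.7],[0,0,0,6.7],[0,0,0,6.7],[0,0,0,6.7],[0,0,0,6.7],[0,0,0,6.7],[0,0,0,6.7],[0,0,0,6.7],[0,0,0,0],[0,0,0,0],[0,0,0,0]]
  ]
}}

```text
t: 2.57
tool_pos: [0.4693, 0.0895, 0.2325]
orientation: [-1.843, -2.544, 0.0]
force: [-0.6, -0.1, -0.7]
opening: 0.0004
```

```bash
cat >> h.py <<'E'
from scipy.spatial.transform import Rotation as Ro
def tgt(X):
    s=robot.read_state();R=Ro.from_rotvec(s['orientation']).as_matrix()
    print("t",s['t'],"pos",s['tool_pos'].round(4),"yaw_y",np.degrees(np.arctan2(R[1,1],R[0,1])).round(2),"tilt z",R[:,2].round(3),"q6",s['q'][5].round(2),"F",s['force'].round(2),"open",s['opening'])
    print("to go cm (tool)",(R.T@(np.array(X)-s['tool_pos'])*100).round(2))
    return s,R
E
python3 - <<'E'
from h import *
tgt([.4862,.0645,.110])
cv2.imwrite("pics/w1.png",robot.read_camera("wrist")[:,:,::-1])
E
```

```text
t 2.5667 pos [0.4693 0.0895 0.2325] yaw_y 18.14 tilt z [-0. -0. -1.] q6 -0.24 F [-0.62 -0.06 -0.71] open 0.00036425224956608733
to go cm (tool) [-2.9   0.83 12.25]
```

View pics/w1.png

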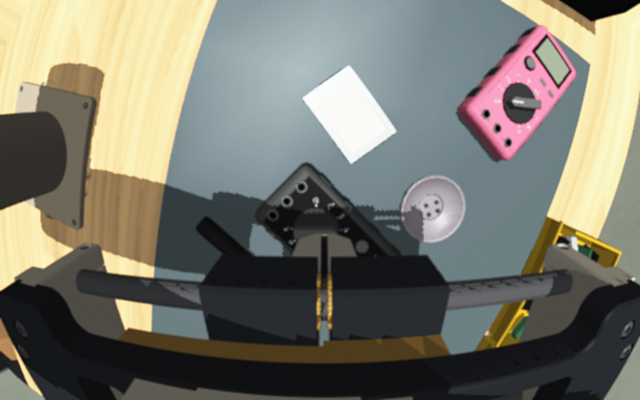

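The wrist view shows the closed fingers above the meter, whose socket end is at about (300,195). The dish at (433,208) is clear. I'll shift over and go down beside the nose.

{"api": "carry_out", "payload": {
  "commands": [
    [[-1.45,0.41,3,0],[-1.45,0.42,3,0],[0,0,3,0],[0,0,3,0],[0,0,3,0],[0,0,0.9,0],[0,0,0,0],[0,0,0,0],[0,0,0,0]]
  ]
}}

```text
t: 3.37
tool_pos: [0.4878, 0.0646, 0.0759]
orientation: [1.846, 2.539, 0.003]
force: [-0.0, -1.1, 0.7]
opening: 0.0007
```

```bash
python3 - <<'E'
from h import *
tgt([.4862,.0645,.063])
im=robot.read_camera("side")[:,:,::-1]
cv2.imwrite("pics/s2.png",cv2.resize(im[150:260,270:430],None,fx=5,fy=5,interpolation=cv2.INTER_CUBIC))
E
```

```text
t 3.3667 pos [0.4878 0.0646 0.0759] yaw_y 17.95 tilt z [ 0.003  0.    -1.   ] q6 -0.29 F [-0.01 -1.07  0.69] open 0.0007439571497155279
to go cm (tool) [ 0.04 -0.16  1.29]
```

View pics/s2.png

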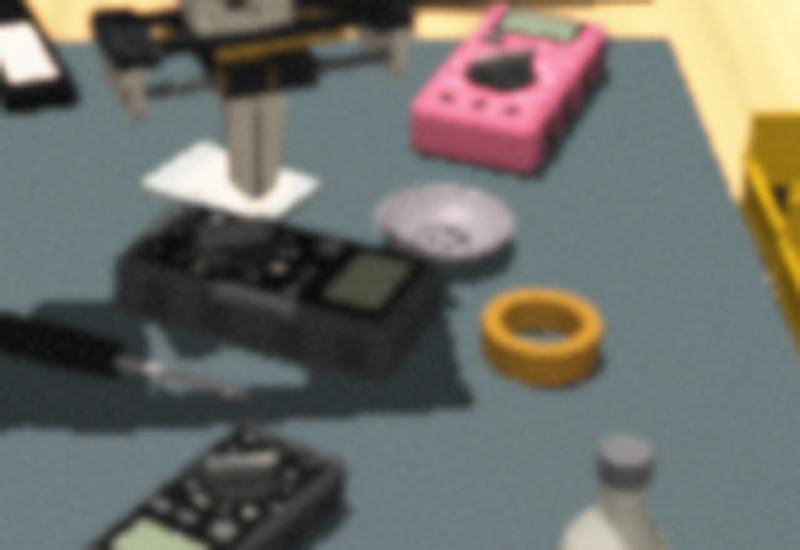

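The side view shows the closed fingertips (255,190) standing just behind the selector (235,240), with nothing touched. Next I'll go down to TCP z 0.063 and approach the bar.

{"api": "carry_out", "payload": {
  "commands": [
    [[0,-0.15,0.65,0],[0,0,0.65,0],[0,0,0,0],[-0.2,0,0,0],[-0.2,0,0,0],[-0.2,0,0,0],[-0.2,0,0,0],[-0.2,0,0,0],[0,0,0,0],[0,0,0,0]]
  ]
}}

```text
t: 4.25
tool_pos: [0.4881, 0.055, 0.0608]
orientation: [-1.849, -2.539, -0.002]
force: [-0.0, 4.3, 1.5]
opening: 0.0004
```

```bash
python3 - <<'E'
from h import *
s,R=tgt([.4763,.0366,.063])
E
```

```text
t 4.25 pos [0.4881 0.055  0.0608] yaw_y 17.89 tilt z [ 0.     0.001 -1.   ] q6 -0.31 F [-0.    4.33  1.54] open 0.0004144625985161286
to go cm (tool) [-1.39 -1.69 -0.22]
```

Contact is at c ≈ (-13.9, -16.9) mm, as expected for the bar's flank. I'll raise the tip 2 mm and orbit 30°, then check.

{"api": "carry_out", "payload": {
  "commands": [
    [[0,0,-0.2,0],[-0.19,0.13,0,6],[-0.19,0.13,0,6],[-0.19,0.13,0,6],[-0.19,0.13,0,6],[-0.19,0.13,0,6],[0,0,0,0],[0,0,0,0]]
  ]
}}

```text
t: 4.92
tool_pos: [0.4955, 0.0458, 0.0627]
orientation: [2.44, 1.979, 0.001]
force: [1.7, 2.5, -1.3]
opening: 0.0004
```

```bash
python3 - <<'E'
from h import *
s,R=tgt([.4763,.0366,.063])
im=robot.read_camera("top")[:,:,::-1]
cv2.imwrite("pics/t3.png",cv2.resize(im[155:247,290:382],None,fx=6.5,fy=6.5,interpolation=cv2.INTER_CUBIC))
im=robot.read_camera("side")[:,:,::-1]
cv2.imwrite("pics/s3.png",cv2.resize(im[170:240,280:380],None,fx=7,fy=7,interpolation=cv2.INTER_CUBIC))
E
```

```text
t 4.9167 pos [0.4955 0.0458 0.0627] yaw_y -11.92 tilt z [ 0.  0. -1.] q6 0.2 F [ 1.67  2.46 -1.26] open 0.00041004525136957717
to go cm (tool) [-1.3  -1.68 -0.03]
```

View pics/t3.png

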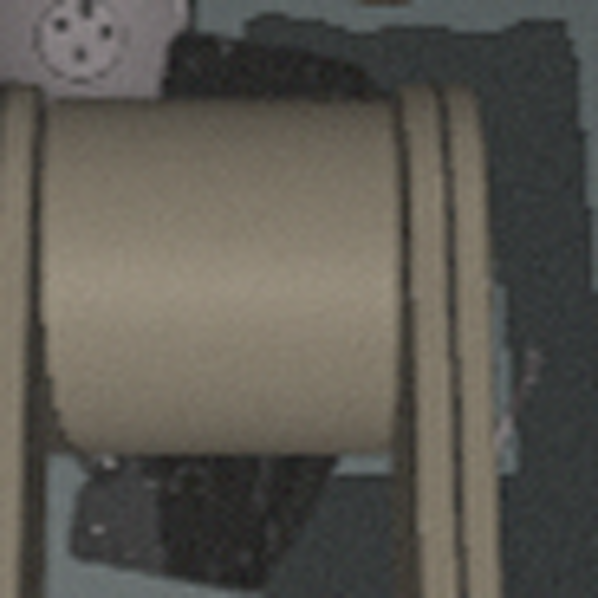

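View pics/s3.png

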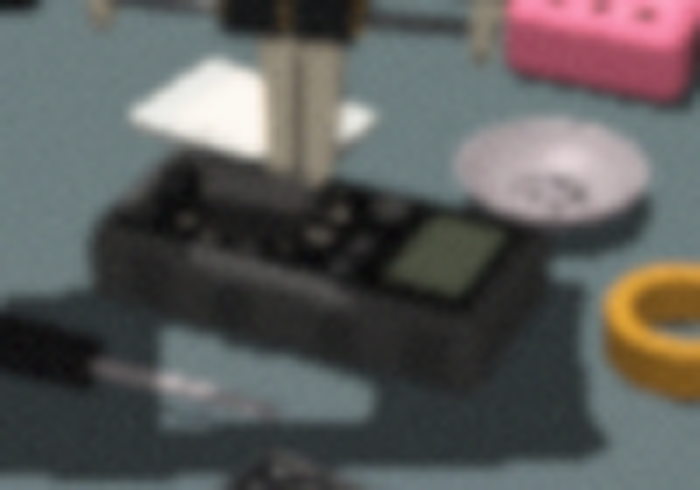

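The top view is covered by the arm. In the side view the meter hasn't shifted: its corners are within about 2 px, and the fingers are flush on the bar with the selector turned about 30°. I'll do the second click.

{"api": "carry_out", "payload": {
  "commands": [
    [[-0.18,0.13,0,6],[-0.18,0.13,0,6],[-0.18,0.13,0,6],[-0.18,0.13,0,6],[-0.18,0.13,0,6],[0,0,0,0],[0,0,0,0],[0,0,0,0]]
  ]
}}

```text
t: 5.68
tool_pos: [0.4979, 0.035, 0.0629]
orientation: [2.868, 1.282, 0.001]
force: [2.4, 1.6, -2.2]
opening: 0.0005
```

```bash
python3 - <<'E'
from h import *
s,R=tgt([.4763,.0366,.063])
im=robot.read_camera("side")[:,:,::-1]
cv2.imwrite("pics/s4.png",cv2.resize(im[170:240,280:380],None,fx=7,fy=7,interpolation=cv2.INTER_CUBIC))
E
```

```text
t 5.6833 pos [0.4979 0.035  0.0629] yaw_y -41.84 tilt z [ 0.001 -0.    -1.   ] q6 0.7 F [ 2.39  1.6  -2.16] open 0.0005203665483501368
to go cm (tool) [-1.32 -1.72 -0.01]
```

View pics/s4.png

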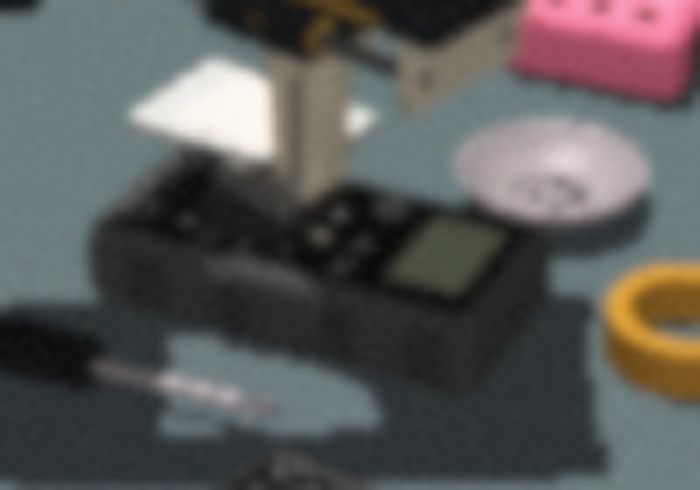

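The meter is still in place and the tool yaw is -41.8°, flush with the bar at the beeper angle. I'll back off, rise and swing aside for a clear top view.

{"api": "carry_out", "payload": {
  "commands": [
    [[0.4,0,0,0],[0.5,0,0,0],[0.6,0,0,0],[0,0,-3,0],[0,0,-3,0],[0,0,-3,0],[2.3,-2.1,0,0],[2.3,-2.1,0,0],[2.3,-2.1,0,0],[2.3,-2.1,0,0],[2.3,-2.1,0,0],[2.3,-2.1,0,0],[2.3,-2.1,0,0],[0,0,0,0],[0,0,0,0],[0,0,0,0]]
  ]
}}

```text
t: 7.07
tool_pos: [0.5061, 0.2641, 0.1522]
orientation: [2.87, 1.277, -0.002]
force: [-1.8, -1.4, -0.1]
opening: 0.0005
```

```bash
python3 - <<'E'
from h import *
s,R=tgt([.535,.034,.075])
im=robot.read_camera("top")[:,:,::-1]
cv2.imwrite("pics/top5.png",im)
cv2.imwrite("pics/t5.png",cv2.resize(im[155:247,290:382],None,fx=6.5,fy=6.5,interpolation=cv2.INTER_CUBIC))
E
```

```text
t 7.0667 pos [0.5061 0.2641 0.1522] yaw_y -42.02 tilt z [-0.001 -0.001 -1.   ] q6 1.13 F [-1.82 -1.42 -0.08] open 0.0005326480812641731
to go cm (tool) [-15.16  17.55   7.74]
```

View pics/t5.png

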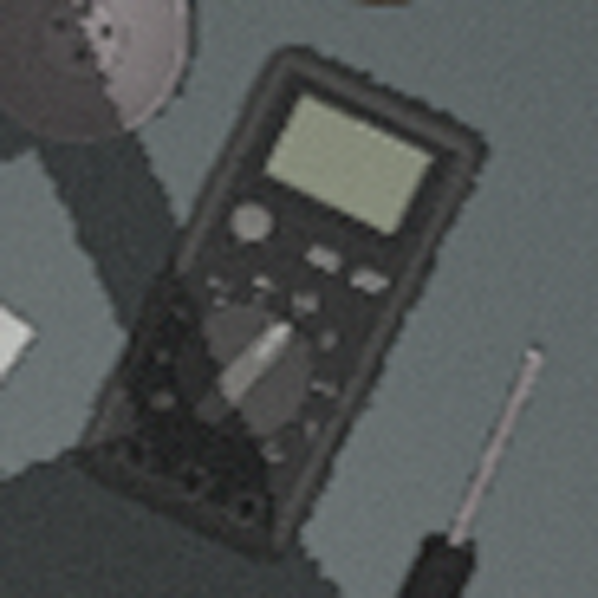

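The nose now points at crop (288,325), yaw ≈ -43°, against -42° for the beeper. The meter shifted only about 2 mm. I'll remeasure the key.

```bash
python3 - <<'E'
from h import *
im=cv2.imread("pics/top5.png");gray=im.astype(int).mean(2)
def big(t,b):
    x0,y0,x1,y1=b;m=np.zeros(gray.shape,np.uint8);m[y0:y1,x0:x1]=(gray>t)[y0:y1,x0:x1]
    cs,_=cv2.findContours(m,cv2.RETR_EXTERNAL,cv2.CHAIN_APPROX_NONE);k=max(cs,key=cv2.contourArea)
    M=0*m;cv2.drawContours(M,[k],-1,1,-1);ys,xs=np.nonzero(M);return k,(xs.mean(),ys.mean()),len(xs)
k,c,n=big(90,(322,182,336,194));key=cast("top",c,.045);print("key",c,n,key)
k,c,n=big(90,(328,165,360,194));P=np.array([cast("top",q[0],.0415)[:2] for q in k],np.float32);print("disp",cv2.minAreaRect(P))
crop=lambda x,y:(290+(x+.5)/6.5-.5,155+(y+.5)/6.5-.5)
a=cast("top",crop(288,323),.059);b=cast("top",crop(208,412),.059);d=a-b;print(np.degrees(np.arctan2(d[1],d[0])),np.hypot(d[0],d[1]),(a+b)/2)
tgt([key[0],key[1],.075])
E
```

```text
key (np.float64(328.24), np.float64(188.8)) 25 [0.53495861 0.0315805  0.045     ]
disp ((0.5582715272903442, -0.006241392344236374), (0.056173816323280334, 0.03337295725941658), 62.855079650878906)
-42.46566378525045 0.04630400808813314 [0.47782443 0.03356163 0.059     ]
t 7.1167 pos [0.5063 0.2636 0.1523] yaw_y -42.09 tilt z [-0.001 -0.001 -1.   ] q6 1.13 F [-0.72 -0.05 -0.61] open 0.0007332070218943981
to go cm (tool) [-15.29  17.68   7.75]
```

The key is at (0.5350, 0.0316), meter yaw is still -27° and the bar is at -42.5°, which is on the beeper. I'll go above the key and turn the jaw line across the meter to keep the tips clear of the display.

{"api": "carry_out", "payload": {
  "commands": [
    [[-1.53,1.77,0,0],[-1.53,1.77,0,0],[-1.53,1.77,0,0],[-1.53,1.77,0,0],[-1.53,1.77,0,0],[-1.53,1.77,0,0],[-1.53,1.77,0,0],[-1.53,1.77,0,0],[-1.53,1.77,0,0],[-1.53,1.77,0,0],[0,0,3,0],[0,0,3,0],[0,0,0,0]]
  ]
}}

```text
t: 8.2
tool_pos: [0.5308, 0.0303, 0.0868]
orientation: [-2.869, -1.27, 0.013]
force: [-1.7, 0.7, -1.9]
opening: 0.0007
```

{"api": "carry_out", "payload": {
  "commands": [
    [[0,0,0,-7],[0,0,0,-7],[0,0,0,-7],[0,0,0,-7],[0,0,0,-7],[0,0,0,-7],[0,0,0,-7],[0,0,0,-7],[0,0,0,-7],[0,0,0,-7],[0,0,0,-7],[0,0,0,-7],[0,0,0,-7],[0,0,0,-7],[0,0,0,-7],[0,0,0,0],[0,0,0,0],[0,0,0,0]]
  ]
}}

```text
t: 9.7
tool_pos: [0.5354, 0.0317, 0.0934]
orientation: [0.743, 3.052, 0.0]
force: [1.1, -0.0, 0.2]
opening: 0.0003
```

```bash
python3 - <<'E'
from h import *
tgt([.535,.0316,.065])
im=robot.read_camera("side")[:,:,::-1]
cv2.imwrite("pics/s6.png",cv2.resize(im[170:240,280:380],None,fx=7,fy=7,interpolation=cv2.INTER_CUBIC))
E
```

```text
t 9.7 pos [0.5354 0.0317 0.0934] yaw_y 62.65 tilt z [ 0.001 -0.    -1.   ] q6 -1.13 F [ 1.09 -0.03  0.21] open 0.0002904697879379501
to go cm (tool) [ 0.03 -0.03  2.84]
```

View pics/s6.png

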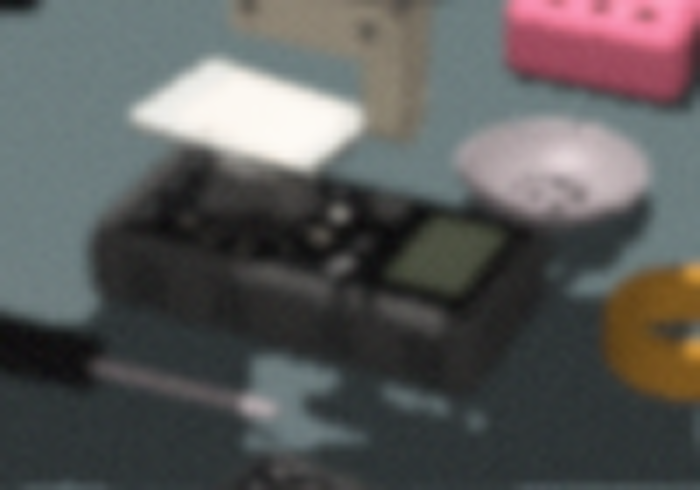

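The side view shows the fingertip (395,130) right above the function key (390,205). Going down in two stages.

{"api": "carry_out", "payload": {
  "commands": [
    [[0,0,1,0],[0,0,1,0],[0,0,1,0],[0,0,0.1,0],[0,0,0,0],[0,0,0,0],[0,0,0,0]]
  ]
}}

```text
t: 10.33
tool_pos: [0.5353, 0.032, 0.0618]
orientation: [0.736, 3.054, 0.0]
force: [0.1, -0.2, 0.0]
opening: 0.0005
```

```bash
python3 - <<'E'
from h import *
tgt([.535,.0316,.055])
E
```

```text
t 10.3333 pos [0.5353 0.032  0.0618] yaw_y 62.9 tilt z [ 0. -0. -1.] q6 -1.13 F [ 0.06 -0.15  0.  ] open 0.00046015022295808975
to go cm (tool) [ 0.01 -0.05  0.68]
```

{"api": "carry_out", "payload": {
  "commands": [
    [[0,0,0.15,0],[0,0,0.15,0],[0,0,0.15,0],[0,0,0.1,0],[0,0,0.1,0],[0,0,0,0],[0,0,0,0],[0,0,0,0]]
  ]
}}

```text
t: 11.0
tool_pos: [0.5356, 0.032, 0.0556]
orientation: [0.736, 3.053, 0.0]
force: [1.0, 0.5, 4.3]
opening: 0.0009
```

{"api": "carry_out", "payload": {
  "commands": [
    [[0,0,0.1,0],[0,0,0,0],[0,0,0,0],[0,0,0,0]]
  ]
}}

```text
t: 11.33
tool_pos: [0.5357, 0.032, 0.0552]
orientation: [0.736, 3.053, 0.0]
force: [-2.1, 0.6, 11.0]
opening: 0.0002
```

```bash
python3 - <<'E'
from h import *
s,_=tgt([.535,.0316,.055])
E
```

```text
t 11.3333 pos [0.5357 0.032  0.0552] yaw_y 62.91 tilt z [ 0.001 -0.    -1.   ] q6 -1.13 F [-2.05  0.6  10.96] open 0.00024079643561044094
to go cm (tool) [ 0.04 -0.07  0.02]
```

The force climbed steeply to 11 N (4 N holds the key in) with the TCP at 55 mm, so the key is on its stop. I'll release, rise and swing aside.

{"api": "carry_out", "payload": {
  "commands": [
    [[0,0,-0.3,0],[0,0,-0.5,0],[0,0,-2,0],[0,0,-3,0],[0,0,-3,0],[0,0,-3,0],[1.2,2.3,0,0],[1.2,2.3,0,0],[1.2,2.3,0,0],[1.2,2.3,0,0],[1.2,2.3,0,0],[1.2,2.3,0,0],[1.2,2.3,0,0],[1.2,2.3,0,0],[0,0,0,0],[0,0,0,0],[0,0,0,0]]
  ]
}}

```text
t: 12.75
tool_pos: [0.533, 0.239, 0.1715]
orientation: [-0.735, -3.053, 0.002]
force: [0.3, -0.1, 0.2]
opening: 0.0001
```

```bash
python3 - <<'E'
from h import *
s,R=tgt([.535,.034,.075])
im=robot.read_camera("top")[:,:,::-1]
cv2.imwrite("pics/top7.png",im)
a=cv2.imread("pics/top0.png")
cv2.imwrite("pics/t7.png",cv2.resize(im[155:247,290:382],None,fx=6.5,fy=6.5,interpolation=cv2.INTER_CUBIC))
E
```

```text
t 12.75 pos [0.533  0.239  0.1715] yaw_y 62.94 tilt z [-0.001 -0.001 -1.   ] q6 -0.76 F [ 0.31 -0.1   0.23] open 0.00012043126071877811
to go cm (tool) [ -9.52 -18.14   9.67]
```

View pics/t7.png

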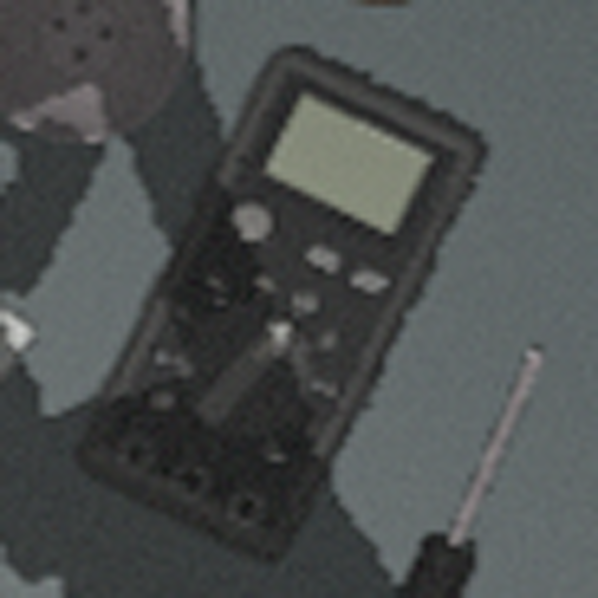

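View pics/top7.png

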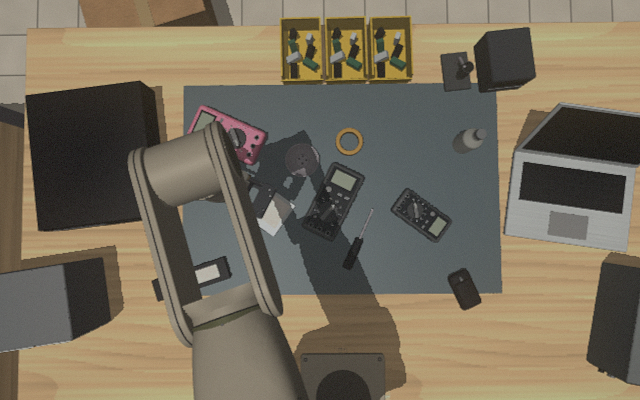

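The selector bar still runs from crop (208,412) to the nose at (288,325), which is the beeper position. The meter hasn't moved since the press, the other items are where they were, and the robot is clear. Handing in.

```bash
python3 -c "
from plant import robot
print(robot.close_job())"
```

```text
the job is handed in; nothing more can be done
None
```

The meter is set for a continuity check and the job is handed in after about 13 s of the 51 s allowed; no verdict was reported.

- **Selector:** It started at the third click. With the closed fingertips against one side of the bar, I pushed it two clicks clockwise to the beeper position. The bar then measured -42.5° in yaw, against about -42° expected, and the last picture still shows it there.
- **Function key:** I pressed it until the force rose from about 4 N to 11 N with the fingertips 41 mm above the bench, which matches its end stop. I then let go. I judged the press from force and height, and I could not measure its return to within 1 mm from the overhead picture.
- **Meter and bench:** The meter shifted about 2 mm and did not visibly turn. In the last overhead picture the other items look unmoved by eye, though the arm hid a few partly. The robot was clear of everything, with force near zero.

None of the checks disagreed.

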